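# Feel for the notch and spring the table bin open

### The arm

A 6-joint arm with a two-finger parallel gripper is mounted at the origin on the work surface. World frame = base frame: x ahead of the robot, y to its left, z up, the work surface at z = 0. Lengths are in m, angles in rad, forces in N, time in s.
With the tool pointing down it reaches from about 0.375 to 0.9 m from the base axis. Payload 3.1 kg.
Tool frame: the origin (TCP) lies at the very end of the fingers, on their centre line; the grasp point (between the pads) lies 19 mm behind it; z points along the fingers, y is the direction in which the jaws open and shut (so a half turn about z gives the same grasp; the last joint's range is limited). The gripper opens to 87 mm and grips with 3 to 60 N. Pads are 19 mm wide; open, the fingers measure 117 mm over their backs; the gripper's body (75 mm by 190 mm) begins 51 mm behind the grasp point.
Start: joints at [-1.292, 0.527, 1.433, -0, 1.181, -0.178], TCP at [0.276, -0.561, 0.223] pointing down, gripper open.
Joint ranges: [-3.08, 3.08], [-0.75, 2.2], [0.22, 2.44], [-1.43, 4.57], [0, 2.65], [-2.85, 2.85]. Speed limits (rad/s): [2.79, 2.79, 3.14, 3.14, 3.14, 3.14].

### API

Orientations are given as a unit quaternion [x, y, z, w].
In Python, from rig import robot, optics gives the robot as it stands.
- The arm moves only by the shell command python3 -m inch 'ROWS' [FORCE]. ROWS is JSON, a list of rows, each an object of numbers: "ax", "ay", "az": the turn, a rotation vector about the tool's x, y, z in rad; "dx", "dy", "dz": the shift along the tool's x, y, z in mm; "gripper": the opening in per cent of the stroke, from 0 (shut) to 100 (fully open). In form: [{"ax": .., "ay": .., "az": .., "dx": .., "dy": .., "dz": .., "gripper": ..}, ...]. A call has 1 to 8 rows; each row shifts and turns the commanded pose from where the row before left it, along the tool's axes as they then stand; what a row does not reach is not made up. A row lasts 1/10 s, in which the tool goes at most 50 mm and 8.59 degrees, less where a joint would pass 70% of its speed; a pose out of reach is approached as far as the arm can. A call with a gripper value outside its range is refused whole. The fingers move at their own pace and stop on an object; FORCE is the grip in N (left out, the last holds). Time passes only in rows, so rows that do not move let the fingers close. It gives the time, the measured TCP pose, the force and the opening at its end, in the units of the state.
- robot.get_obs(): the state, without advancing time (a new reading comes with each control period).
- optics.camera(name): name is "scene" or "top" or "wrist"; returns a dict with "img" (400x640x3 uint8, red, green, blue), "depth" (400x640 float32, m along the optical axis (not along the pixel's ray), 0 where there is no reading), "camera_matrix" (3x3 intrinsics, pixels), "k1" (the pictures are not rectified: a ray, as slopes to the right and down, at radius r is drawn at 1 + k1 r^2 times it, then the intrinsics apply), "position" and "attitude" of the camera in the world. Camera axes: x right, y up, looking along -z (the intrinsics and any distortion apply to the point x, -y, -z); pixel columns grow to the right and rows downward; lengths in m; the calibration is good to about 2 mm. A picture is of the moment at which its call begins.
- robot.hand_in(): hands the job in, once; it reports no verdict.
The state is a dict: "time": time; "q": joint angles; "joint_velocities": joint speeds; "joint_torque": joint torques, N m; "position": TCP position; "tool_rot": TCP orientation; "ft_force": force on the tool from outside, world axes, zero at the start; "moment": the same for the moment, N m; "grip_width": finger opening in m.
Only numpy, scipy, OpenCV 4.12 (cv2) and the standard library are available. Lean on these libraries where they do the work, as an engineer would, in place of code of your own. Each camera call takes 0.05 s, during which the arm holds its last target.

### The job

Open the little round waste bin on the painting table: run a fingertip lightly along its dark rim, on the half nearer the robot, until you find the finger notch, then press the catch key inside the notch down until the lid springs open, and take the hand away. Do not pick up, tip or shift the bin, and leave the bottle, jar, brush and steel pan where they are.

Things in the scene. Friction and masses are not known exactly. Their poses are not given: they have to be found in the camera images.
- bin: Round table-top waste bin, loose, weighted foot, 1.2 to 1.5 kg, 170 mm high: brushed steel tub 168 to 174 mm across with a dark grey plastic top unit (rim, lid, catch). Origin: centre of the underside, z up; its -x side faces the robot within 9 degrees. The top unit fits any way round, so where the notch lies along the rim is not told. It does not turn on the tub under a finger.
- rim_centre (a point): Centre of the rim, level with its flat top face, 170 mm above the bin's underside. The rim is a ring, outer radius 92, inner 64 mm, cut by one finger notch of the same dark colour. The notch's centre is anywhere within 80 degrees either side of the bin's -x direction. Its side walls run radially: 41 mm apart at radius 64, 50 mm at radius 78, 60 mm at radius 92. Axes as the bin's.
- bin_catch (a joint): Catch key in the notch: travel in m, 0 up, 0.006 fully down. 38 mm along the rim, 20 mm radially, centred at radius 78 mm; its top is 12 mm below the rim's top. In front of it, towards the outside, a wall whose top is 19.5 mm below the rim's top. Spring: 2.2 N starts it, 5.5 N at full travel, comes back up by itself. It frees the lid at about 0.004.
- bin_lid (a joint): Flat steel lid inside the rim, radius 61.5 mm, top 2 mm below the rim's top; its hidden hinge is straight across from the notch. Angle in rad: 0 shut, 1.6 fully open (upright, about 118 mm above the rim). Held by the catch; once free a weak spring swings it open in one to two seconds and it stays. It opens in no other way.
- paint_bottle: Bystander: upright salmon-coloured squeeze bottle with a blue cap, 60 mm across, 160 mm high, loose, beside the bin. Origin: centre of the underside, z up.
- pigment_jar: Bystander: ochre jar with a white lid, 62 mm across, 85 mm high, loose, beside the bin. Origin: centre of the underside, z up.
- brush: Bystander: paintbrush with a red handle, 200 mm long, lying flat on the table. Origin: middle of its underside; x runs along it towards the bristles.
- steel_pan: Bystander: empty steel food pan used for rinsing, 176 x 162 mm over the flange, 100 mm high, loose, beside the bin. Origin: centre of the underside, z up.

How it is judged:
By the outcome, as a careful person would: the job done as asked, in the order asked, and still so for the second after the job is handed in, with the robot touching nothing.
It also fails if it takes over 64 s, if anything falls off the work surface, if the arm or the gripper's body presses on something with over 40 N, if the wrist force passes 120 N, or if a joint passes its speed limit or range.

## Working session

There is one attempt and no reset: what is moved stays moved. The work goes in short steps, Python scripts to look and compute and a shell command to move; the robot and the scene stay as the last step left them, time stands still between calls to the robot, and variables do not carry over. Pictures are saved under pics/ and viewed, and the job is handed in when it is done.

```bash
ls; mkdir -p pics; python3 - <<'E'
from rig import robot, optics
import cv2
print(robot.get_obs())
for n in("scene","top","wrist"):
    c=optics.camera(n); cv2.imwrite(f"pics/{n}0.png",c["img"][:,:,::-1]); print(n,c["camera_matrix"],c["k1"],c["position"],c["attitude"])
E
```

```text
pics
{'time': 0.0, 'q': array([-1.29154952e+00,  5.28448764e-01,  1.43391245e+00, -2.58920364e-05,
        1.18138708e+00, -1.78469231e-01]), 'joint_velocities': array([-0.00066084, -0.00073037, -0.00073858,  0.00074999,  0.0005797 ,
        0.00165929]), 'joint_torque': array([-1.44059363e-04, -4.40043354e+01, -1.76594746e+01,  6.33219467e-02,
        5.83412696e-02, -1.84262744e-04]), 'position': array([ 0.27601833, -0.55992691,  0.2215791 ]), 'tool_rot': array([ 9.73924422e-01,  2.26870134e-01, -6.62432302e-05, -1.07584645e-03]), 'ft_force': array([-0.20563705, -0.26990528,  0.24221302]), 'moment': array([-0.01977511, -0.02884777, -0.01938233]), 'grip_width': 0.08706678474453099}
scene [[469.08718337   0.         317.45146522]
 [  0.         469.08718337 206.92518384]
 [  0.           0.           1.        ]] -0.006776564030335599 [ 0.98499023 -0.68755093  1.29386597] [0.29413411 0.08023952 0.26244888 0.91551479]
top [[444.02999336   0.         319.88041648]
 [  0.         444.02999336 207.91403439]
 [  0.           0.           1.        ]] 0.0035097132614643057 [0.30207869 0.0473504  1.52212934] [ 0.06316641 -0.06577537 -0.70274156  0.70557629]
wrist [[300.04175633   0.         319.9565641 ]
 [  0.         300.04175633 201.75934699]
 [  0.           0.           1.        ]] -0.057824309627474785 [ 0.34373044 -0.52780347  0.38462885] [-0.11638693  0.07367651 -0.52240545  0.84149771]
```

View pics/scene0.png

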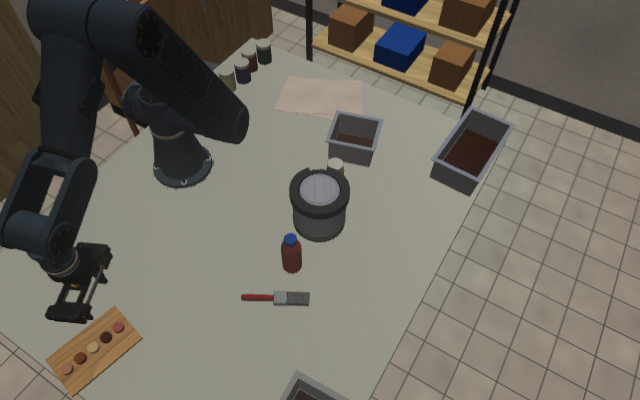

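View pics/top0.png

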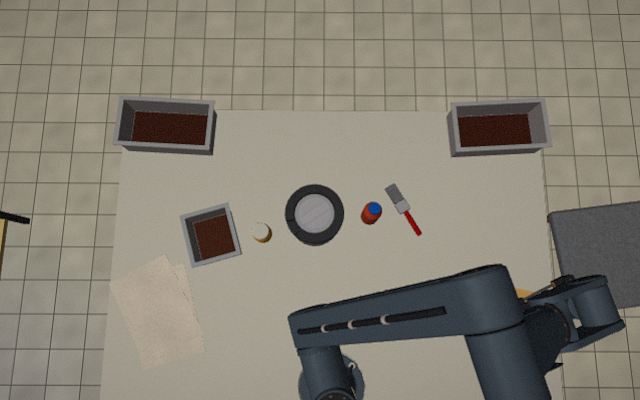

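View pics/wrist0.png

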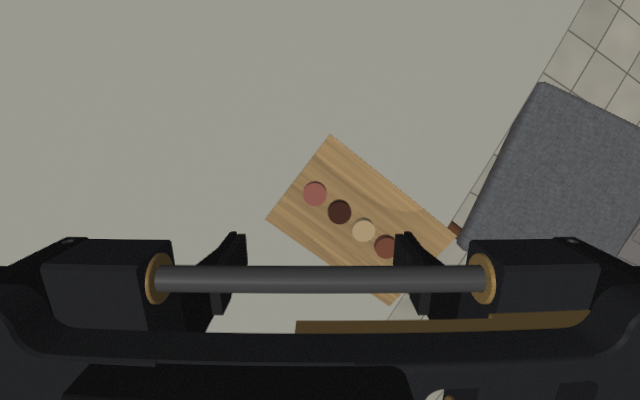

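The scene view shows the bin near (320,195), and the top view shows it near (315,214). The bottle is on its -y side at top (372,212), with the jar (262,232) and pan (212,235) on its +y side. Next I'll zoom in and measure.

```bash
cat > h.py <<'E'
import numpy as np, cv2
from rig import robot, optics
from scipy.spatial.transform import Rotation as R
def ray(c,uv):
    K=c["camera_matrix"]; d=np.array([(uv[0]-K[0,2])/K[0,0],(uv[1]-K[1,2])/K[1,1]])
    s=d.copy()
    for _ in range(10): s=d/(1+c["k1"]*(s@s))
    return c["position"],R.from_quat(c["attitude"]).apply([s[0],-s[1],-1])
def plane(c,uv,z):
    o,d=ray(c,uv); return o+d*(z-o[2])/d[2]
def proj(c,p):
    v=R.from_quat(c["attitude"]).inv().apply(np.array(p)-c["position"]); s=np.array([v[0],-v[1]])/-v[2]
    s=s*(1+c["k1"]*(s@s)); K=c["camera_matrix"]; return np.array([K[0,0]*s[0]+K[0,2],K[1,1]*s[1]+K[1,2]])
def pd(c,uv):
    # point by depth
    z=c["depth"][int(round(uv[1])),int(round(uv[0]))]; o,d=ray(c,uv); return o+d*z
E
python3 - <<'E'
from h import *
for n,(x0,y0,x1,y1) in dict(top=(240,170,400,260),scene=(260,140,380,260)).items():
    c=optics.camera(n); im=c["img"]
    a=cv2.resize(im[y0:y1,x0:x1],None,fx=5,fy=5,interpolation=cv2.INTER_CUBIC)
    a=np.clip(a.astype(float)*1.8,0,255).astype(np.uint8)
    cv2.imwrite(f"pics/{n}z1.png",a[:600,:800,::-1])
    print(n, c["position"])
E
```

```text
top [0.30207869 0.0473504  1.52212934]
scene [ 0.98499023 -0.68755093  1.29386597]
```

View pics/topz1.png

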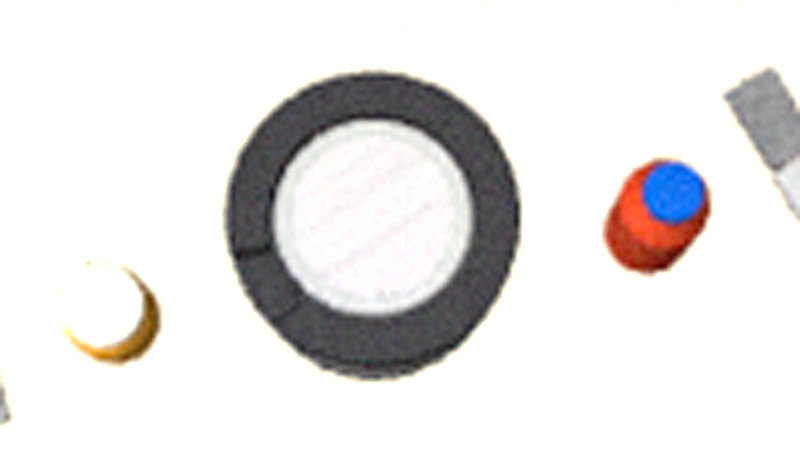

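View pics/scenez1.png

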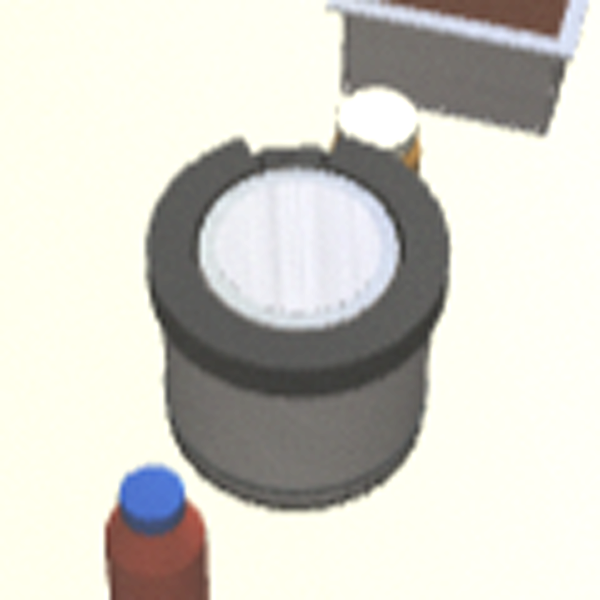

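The notch is visible. In the zoomed top view its walls meet the rim near (250,250) and (285,305), roughly 55 to 60° from -x towards +y. The finger sweep still has to confirm this. Next I'll measure the rim centre and walls.

```bash
python3 - <<'E'
from h import *
for n,box in dict(top=(270,170,360,260),scene=(270,150,370,260)).items():
    c=optics.camera(n); im=c["img"]; x0,y0,x1,y1=box
    g=cv2.cvtColor(im,cv2.COLOR_RGB2GRAY)
    print(n,[int(v) for v in np.percentile(g[y0:y1,x0:x1],[2,20,50,80,98])], 'depth med', [pd(c,p).round(3) for p in ([(315,215),(315,240)] if n=="top" else [(320,190),(300,205)])])
    # dark = rim
    m=np.zeros_like(g); m[y0:y1,x0:x1]=(g[y0:y1,x0:x1]<50)*255
    m=cv2.morphologyEx(m,cv2.MORPH_CLOSE,np.ones((3,3),np.uint8))
    cs,h=cv2.findContours(m,cv2.RETR_CCOMP,cv2.CHAIN_APPROX_NONE)
    for k,q in enumerate(cs):
        if len(q)<60: continue
        hole=h[0][k][3]>=0
        for z in ([.168] if hole else [.17]):
            P=np.array([plane(c,p[0].astype(float),z)[:2] for p in q])
            A=np.c_[2*P,np.ones(len(P))]; w=np.ones(len(P),bool)
            for _ in range(15):
                s=np.linalg.lstsq(A[w],(P[w]**2).sum(1),rcond=None)[0]; r=np.sqrt(s[2]+s[0]**2+s[1]**2)
                e=np.abs(np.hypot(*(P-s[:2]).T)-r); w=e<max(.002,np.median(e)*1.5)
            print(' hole' if hole else ' outer',len(q),s[:2].round(4),round(r,4),w.mean().round(2))
E
```

```text
top [35, 94, 159, 161, 164] depth med [array([0.53 , 0.058, 0.166]), array([0.452, 0.057, 0.168])]
 outer 165 [0.5365 0.0601] 0.0883 0.75
 hole 118 [0.5359 0.0604] 0.0644 0.98
scene [37, 60, 144, 146, 149] depth med [array([0.542, 0.056, 0.168]), array([ 0.523, -0.025,  0.172])]
 outer 64 [ 0.594  -0.0464] 0.0638 0.59
 outer 144 [0.5494 0.0381] 0.0867 0.56
```

```bash
python3 - <<'E'
from h import *
for n,box in dict(top=(270,170,360,260),scene=(270,150,370,260)).items():
    c=optics.camera(n); x0,y0,x1,y1=box
    P=np.array([pd(c,(u,v)) for u in range(x0,x1) for v in range(y0,y1)]); g=cv2.cvtColor(c["img"],cv2.COLOR_RGB2GRAY)[y0:y1,x0:x1].T.ravel()
    C=np.array([.536,.0603]); d=P[:,:2]-C; r=np.hypot(*d.T); a=np.degrees(np.arctan2(-d[:,1],-d[:,0])) # from -x, + towards -y
    a=-a # + towards +y
    ring=(r>.070)&(r<.089)&(P[:,2]>.1)
    for lo in range(-90,110,6):
        k=ring&(a>=lo)&(a<lo+6)
        print(n,lo,k.sum(),(np.median(P[k,2])*1e3).round(1) if k.sum() else '',end=' | ')
    print()
    k=(P[:,2]>.166)&(P[:,2]<.174)&(r<.1)
    h=cv2.minEnclosingCircle((P[k,:2]*1000).astype(np.float32)); print(n,'rim+lid circle',h, np.median(P[k,2]))
    k=(np.abs(P[:,2]-.168)<.006)&(g>100)&(r<.07)
    print('lid centroid',P[k,:2].mean(0), cv2.minEnclosingCircle((P[k,:2]*1000).astype(np.float32)))
E
```

```text
top -90 16 170.0 | top -84 17 167.6 | top -78 16 168.3 | top -72 17 170.2 | top -66 16 169.9 | top -60 17 169.2 | top -54 15 169.0 | top -48 16 168.5 | top -42 18 167.2 | top -36 16 169.6 | top -30 20 168.8 | top -24 17 170.0 | top -18 16 170.2 | top -12 17 168.8 | top -6 13 169.6 | top 0 18 169.0 | top 6 17 168.8 | top 12 17 168.6 | top 18 15 169.4 | top 24 16 170.7 | top 30 17 168.6 | top 36 9 168.9 | top 42 20 154.9 | top 48 16 156.6 | top 54 15 156.7 | top 60 18 157.1 | top 66 13 154.8 | top 72 24 148.3 | top 78 17 166.9 | top 84 16 168.8 | top 90 16 169.5 | top 96 14 169.9 | top 102 18 169.6 | top 108 16 169.6 | 
top rim+lid circle ((537.8953857421875, 61.69989013671875), 92.32292938232422) 0.16887052657235524
lid centroid [0.53645626 0.06100543] ((537.1025390625, 61.1559944152832), 60.6273307800293)
scene -90 26 168.7 | scene -84 25 168.5 | scene -78 21 167.9 | scene -72 25 170.2 | scene -66 20 168.5 | scene -60 14 172.0 | scene -54 18 170.6 | scene -48 13 170.8 | scene -42 15 171.0 | scene -36 16 171.3 | scene -30 14 172.4 | scene -24 12 172.6 | scene -18 12 171.6 | scene -12 13 170.2 | scene -6 14 171.8 | scene 0 9 172.9 | scene 6 14 171.5 | scene 12 13 170.8 | scene 18 13 172.0 | scene 24 10 171.8 | scene 30 13 171.7 | scene 36 3 158.5 | scene 42 11 160.3 | scene 48 14 158.8 | scene 54 8 158.7 | scene 60 12 159.3 | scene 66 10 153.4 | scene 72 7 172.4 | scene 78 13 171.8 | scene 84 13 170.7 | scene 90 11 172.0 | scene 96 11 170.3 | scene 102 13 171.8 | scene 108 12 171.5 | 
scene rim+lid circle ((537.540771484375, 58.83149337768555), 94.83575439453125) 0.17059382831548775
lid centroid [0.53841899 0.05608063] ((537.5081176757812, 57.34912109375), 61.09722137451172)
```

```bash
cat >> h.py <<'E'
C=np.array([.537,.059])
def target(phi,z,th=15,r=.077):
    p=np.radians(phi);t=np.radians(th); o=np.array([-np.cos(p),np.sin(p),0]); d=np.array([0,0,-1.])
    X=o*np.cos(t)+d*np.sin(t); Z=-o*np.sin(t)+d*np.cos(t); M=np.c_[X,np.cross(Z,X),Z]
    return np.r_[C,0]+o*r+[0,0,z], R.from_matrix(M)
def diff(pos,rot,P=None):
    s=robot.get_obs(); T=R.from_quat(s["tool_rot"]); 
    print('t',round(s["time"],2),'pos',s["position"].round(4),'F',s["ft_force"].round(2),'M',s['moment'].round(2),'q',s["q"].round(2),'g',round(s['grip_width'],4))
    print('shift mm (tool axes)',(T.inv().apply(pos-s["position"])*1000).round(1),'rotvec',(T.inv()*rot).as_rotvec().round(4))
    return T
E
python3 - <<'E'
from h import *
p,r=target(0,.28); diff(p,r)
E
```

```text
t 0.45 pos [ 0.2762 -0.5606  0.2225] F [0.96 0.02 0.98] M [-0.02  0.02 -0.04] q [-1.29  0.53  1.43  0.    1.18 -0.18] g 0.0871
shift mm (tool axes) [ 438.7 -474.6  -57.4] rotvec [-0.3507 -0.0819 -2.6636]
```

```bash
python3 -m inch '[{"dz":-40,"gripper":0},{"dx":27,"dy":-30,"dz":-20},{"dx":27,"dy":-30},{"dx":27,"dy":-30},{"dx":27,"dy":-30},{"dx":27,"dy":-30},{"dx":27,"dy":-30},{"dx":27,"dy":-30}]' 10; python3 -m inch '[{"dx":27,"dy":-30},{"dx":27,"dy":-30},{"dx":27,"dy":-30},{"dx":27,"dy":-30},{"dx":27,"dy":-30},{"dx":27,"dy":-30},{"dx":27,"dy":-30},{"dx":27,"dy":-30}]'
python3 -c "
from h import *
p,r=target(0,.28); diff(p,r)"
```

```text
t 0.45 pos [ 0.2762 -0.5606  0.2225] F [0.96 0.02 0.98] M [-0.02  0.02 -0.04] q [-1.29  0.53  1.43  0.    1.18 -0.18] g 0.0871
shift mm (tool axes) [ 438.7 -474.6  -57.4] rotvec [-0.3507 -0.0819 -2.6636]invalid input
invalid input
```

```bash
python3 -m inch '[{"ax":0,"ay":0,"az":0,"dx":0,"dy":0,"dz":-40,"gripper":0},{"ax":0,"ay":0,"az":0,"dx":27,"dy":-30,"dz":-20,"gripper":0},{"ax":0,"ay":0,"az":0,"dx":27,"dy":-30,"dz":0,"gripper":0}]' 10
```

```text
time: 0.75
position: [0.2989, -0.4851, 0.2859]
tool_rot: [0.974, 0.226, 0.001, 0.004]
ft_force: [0.1, 1.0, 0.4]
grip_width: 0.0706
```

Every row needs all seven keys.

```bash
python3 -m inch '[{"ax":0,"ay":0,"az":0,"dx":27,"dy":-30,"dz":0,"gripper":0},{"ax":0,"ay":0,"az":0,"dx":27,"dy":-30,"dz":0,"gripper":0},{"ax":0,"ay":0,"az":0,"dx":27,"dy":-30,"dz":0,"gripper":0},{"ax":0,"ay":0,"az":0,"dx":27,"dy":-30,"dz":0,"gripper":0},{"ax":0,"ay":0,"az":0,"dx":27,"dy":-30,"dz":0,"gripper":0},{"ax":0,"ay":0,"az":0,"dx":27,"dy":-30,"dz":0,"gripper":0},{"ax":0,"ay":0,"az":0,"dx":27,"dy":-30,"dz":0,"gripper":0}]'
python3 -c "
from h import *
p,r=target(0,.28); diff(p,r)"
```

```text
time: 1.45
position: [0.3751, -0.2095, 0.2828]
tool_rot: [0.974, 0.227, 0.0, 0.0]
ft_force: [-0.1, 0.4, 0.2]
grip_width: 0.0151
t 1.45 pos [ 0.3751 -0.2095  0.2828] F [-0.08  0.43  0.24] M [ 0.   -0.02 -0.03] q [-0.77  0.18  1.81  0.    1.15  0.34] g 0.0151
shift mm (tool axes) [ 194.7 -203.4    2.8] rotvec [-0.35   -0.0808 -2.6641]
```

```bash
python3 -m inch '[{"ax":0,"ay":0,"az":-0.14,"dx":0,"dy":0,"dz":0,"gripper":0},{"ax":0,"ay":0,"az":-0.14,"dx":0,"dy":0,"dz":0,"gripper":0},{"ax":0,"ay":0,"az":-0.14,"dx":0,"dy":0,"dz":0,"gripper":0},{"ax":0,"ay":0,"az":-0.14,"dx":0,"dy":0,"dz":0,"gripper":0},{"ax":0,"ay":0,"az":-0.14,"dx":0,"dy":0,"dz":0,"gripper":0},{"ax":0,"ay":0,"az":-0.14,"dx":0,"dy":0,"dz":0,"gripper":0},{"ax":0,"ay":0,"az":-0.14,"dx":0,"dy":0,"dz":0,"gripper":0}]'
python3 -c "
from h import *
p,r=target(0,.28); diff(p,r)"
```

```text
time: 2.15
position: [0.3749, -0.211, 0.2827]
tool_rot: [0.751, 0.661, 0.0, 0.0]
ft_force: [0.4, -0.6, -0.3]
grip_width: 0.0003
t 2.15 pos [ 0.3749 -0.211   0.2827] F [ 0.37 -0.59 -0.26] M [-0.04 -0.09 -0.01] q [-0.77  0.18  1.81  0.    1.15 -0.65] g 0.0003
shift mm (tool axes) [278.6  50.1   2.7] rotvec [-0.2221 -0.195  -1.6873]
```

```bash
python3 -m inch '[{"ax":0,"ay":0,"az":0,"dx":35,"dy":6,"dz":0,"gripper":0},{"ax":0,"ay":0,"az":0,"dx":35,"dy":6,"dz":0,"gripper":0},{"ax":0,"ay":0,"az":0,"dx":35,"dy":6,"dz":0,"gripper":0},{"ax":0,"ay":0,"az":0,"dx":35,"dy":6,"dz":0,"gripper":0},{"ax":0,"ay":0,"az":0,"dx":35,"dy":6,"dz":0,"gripper":0},{"ax":0,"ay":0,"az":0,"dx":35,"dy":7,"dz":0,"gripper":0},{"ax":0,"ay":0,"az":0,"dx":35,"dy":7,"dz":0,"gripper":0},{"ax":0,"ay":0,"az":0,"dx":34,"dy":6,"dz":0,"gripper":0}]'
python3 -m inch '[{"ax":0,"ay":0,"az":-0.14,"dx":0,"dy":0,"dz":0,"gripper":0},{"ax":0,"ay":0,"az":-0.14,"dx":0,"dy":0,"dz":0,"gripper":0},{"ax":0,"ay":0,"az":-0.14,"dx":0,"dy":0,"dz":0,"gripper":0},{"ax":0,"ay":0,"az":-0.14,"dx":0,"dy":0,"dz":0,"gripper":0},{"ax":0,"ay":0,"az":-0.14,"dx":0,"dy":0,"dz":0,"gripper":0},{"ax":0,"ay":0,"az":-0.14,"dx":0,"dy":0,"dz":0,"gripper":0},{"ax":0,"ay":0,"az":-0.14,"dx":0,"dy":0,"dz":0,"gripper":0},{"ax":0,"ay":0,"az":-0.14,"dx":0,"dy":0,"dz":0,"gripper":0}]'
python3 -c "
from h import *
p,r=target(0,.28); diff(p,r)"
```

```text
time: 2.95
position: [0.4619, 0.0604, 0.2828]
tool_rot: [0.752, 0.659, 0.0, 0.0]
ft_force: [1.5, -0.5, -0.0]
grip_width: 0.0005
time: 3.75
position: [0.4614, 0.0589, 0.2827]
tool_rot: [0.285, 0.959, 0.0, 0.0]
ft_force: [1.0, -0.3, -0.2]
grip_width: 0.0003
t 3.75 pos [0.4614 0.0589 0.2827] F [ 1.02 -0.3  -0.22] M [-0.01 -0.12  0.03] q [-0.11  0.23  1.74  0.    1.17 -1.11] g 0.0003
shift mm (tool axes) [ 1.3 -0.7  2.7] rotvec [-0.0756 -0.2541 -0.5747]
```

```bash
python3 -m inch '[{"ax":0,"ay":0,"az":-0.14,"dx":0,"dy":0,"dz":0,"gripper":0},{"ax":0,"ay":0,"az":-0.14,"dx":0,"dy":0,"dz":0,"gripper":0},{"ax":0,"ay":0,"az":-0.14,"dx":0,"dy":0,"dz":0,"gripper":0},{"ax":0,"ay":0,"az":-0.14,"dx":0,"dy":0,"dz":0,"gripper":0},{"ax":0,"ay":-0.13,"az":0,"dx":0,"dy":0,"dz":0,"gripper":0},{"ax":0,"ay":-0.13,"az":0,"dx":0,"dy":0,"dz":0,"gripper":0},{"ax":0,"ay":0,"az":0,"dx":0,"dy":0,"dz":0,"gripper":0}]'
python3 -c "
from h import *
p,r=target(0,.28); diff(p,r)
cc=optics.camera('wrist'); cv2.imwrite('pics/w1.png',cc['img'][:,:,::-1])
cc=optics.camera('scene'); cv2.imwrite('pics/s1.png',cc['img'][:,:,::-1])"
```

```text
time: 4.45
position: [0.4561, 0.0597, 0.2809]
tool_rot: [0.012, 0.992, -0.001, 0.127]
ft_force: [-0.1, 0.0, -0.6]
grip_width: 0.0006
t 4.45 pos [0.4561 0.0597 0.2809] F [-0.14  0.02 -0.59] M [ 0.19  0.09 -0.02] q [-0.13  0.12  1.92  0.04  0.84 -1.7 ] g 0.0006
shift mm (tool axes) [-3.6 -0.6  1.9] rotvec [-0.0052 -0.0079 -0.0231]
```

View pics/w1.png

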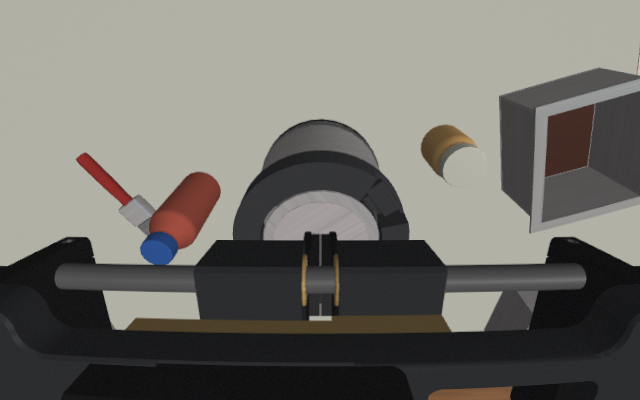

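View pics/s1.png

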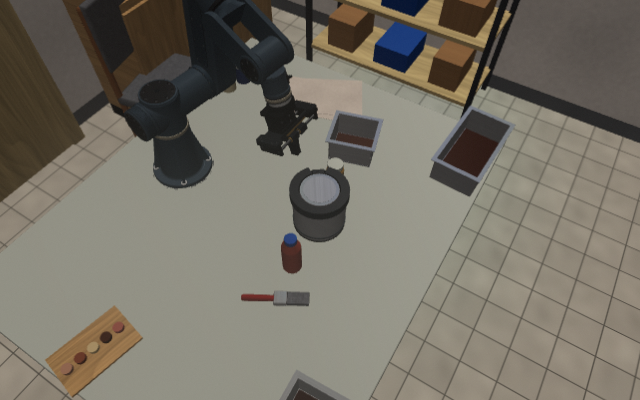

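The wrist view shows the lid at (322,215), the notch at about (390,205), and the closed fingers at (320,260). I'll check the rim centre in this view before going down.

```bash
python3 - <<'E'
from h import *
c=optics.camera("wrist"); g=cv2.GaussianBlur(cv2.cvtColor(c["img"],cv2.COLOR_RGB2GRAY),(3,3),0).astype(float)
pts=[]
for u in range(272,372,2):
    col=g[175:238,u]; d=np.diff(col); k=np.argmax(d)
    if d[k]>12: pts.append((u,175+k+.5))
pts=np.array(pts); P=np.array([plane(c,p,.168)[:2] for p in pts]); 
A=np.c_[2*P,np.ones(len(P))]; w=np.ones(len(P),bool)
for _ in range(10):
    s=np.linalg.lstsq(A[w],(P[w]**2).sum(1),rcond=None)[0]; r=np.sqrt(s[2]+s[0]**2+s[1]**2); e=abs(np.hypot(*(P-s[:2]).T)-r); w=e<.0015
print(len(P),w.sum(),s[:2],r)
# fixed radius
from scipy.optimize import least_squares
for rr in (.0615,.064):
    f=least_squares(lambda x:np.hypot(*(P-x).T)-rr,C,loss='soft_l1',f_scale=.001); print(rr,f.x,np.abs(f.fun).mean())
E
```

```text
50 47 [0.53746318 0.05923678] 0.05927022875198779
0.0615 [0.53986817 0.05883791] 0.0004394571470828863
0.064 [0.54259406 0.05866343] 0.0005366725955597537
```

```bash
sed -i 's/^C=.*/C=np.array([.538,.059])/' h.py; python3 -c "
from h import *
p,r=target(0,.19); diff(p,r)"
```

```text
t 4.6 pos [0.463  0.0586 0.2836] F [ 0.64 -0.86  0.28] M [ 0.13  0.03 -0.03] q [-0.13  0.13  1.91  0.04  0.84 -1.7 ] g 0.0003
shift mm (tool axes) [26.1  0.4 89.9] rotvec [-0.0065 -0.0007 -0.0231]
```

```bash
python3 -m inch '[{"ax":0,"ay":0,"az":-0.023,"dx":5,"dy":0,"dz":18,"gripper":0},{"ax":0,"ay":0,"az":0,"dx":5,"dy":0,"dz":18,"gripper":0},{"ax":0,"ay":0,"az":0,"dx":5,"dy":0,"dz":18,"gripper":0},{"ax":0,"ay":0,"az":0,"dx":5,"dy":0,"dz":18,"gripper":0},{"ax":0,"ay":0,"az":0,"dx":5,"dy":0,"dz":18,"gripper":0},{"ax":0,"ay":0,"az":0,"dx":0,"dy":0,"dz":0,"gripper":0},{"ax":0,"ay":0,"az":0,"dx":0,"dy":0,"dz":0,"gripper":0}]'
python3 -c "
from h import *
p,r=target(0,.1725); diff(p,r)
for n in('wrist','scene','top'):
  cc=optics.camera(n); cv2.imwrite(f'pics/{n}2.png',cc['img'][:,:,::-1])
for i in range(5): print(robot.get_obs()['ft_force'].round(2))"
```

```text
time: 5.3
position: [0.4622, 0.0582, 0.1893]
tool_rot: [0.0, 0.992, -0.003, 0.13]
ft_force: [0.5, -0.3, 0.9]
grip_width: 0.0006
t 5.3 pos [0.4622 0.0582 0.1893] F [ 0.53 -0.34  0.9 ] M [0.11 0.01 0.02] q [-0.13  0.29  2.04  0.05  0.55 -1.75] g 0.0006
shift mm (tool axes) [ 5.4  0.9 15.9] rotvec [-0.0062 -0.0018 -0.    ]
[-0.88  0.6  -0.38]
[-0.88  0.6  -0.38]
[-0.88  0.6  -0.38]
[-0.88  0.6  -0.38]
[-0.88  0.6  -0.38]
```

```bash
python3 -m inch '[{"ax":0,"ay":0,"az":0,"dx":1.3,"dy":0.4,"dz":4.8,"gripper":0},{"ax":0,"ay":0,"az":0,"dx":1.3,"dy":0.4,"dz":4.8,"gripper":0},{"ax":0,"ay":0,"az":0,"dx":0.8,"dy":0,"dz":2.9,"gripper":0},{"ax":0,"ay":0,"az":0,"dx":0,"dy":0,"dz":0,"gripper":0}]'
for i in 1 2; do python3 -m inch '[{"ax":0,"ay":0,"az":0,"dx":0.26,"dy":0,"dz":0.97,"gripper":0},{"ax":0,"ay":0,"az":0,"dx":0,"dy":0,"dz":0,"gripper":0}]'; done
```

```text
time: 5.85
position: [0.4599, 0.0593, 0.1757]
tool_rot: [0.0, 0.992, -0.003, 0.129]
ft_force: [-1.0, -0.3, -0.4]
grip_width: 0.0002
time: 6.05
position: [0.4603, 0.0592, 0.1751]
tool_rot: [0.0, 0.992, -0.003, 0.13]
ft_force: [0.1, -0.9, -0.5]
grip_width: 0.0005
time: 6.25
position: [0.4603, 0.0592, 0.1741]
tool_rot: [0.0, 0.992, -0.003, 0.13]
ft_force: [0.4, -0.4, 0.5]
grip_width: 0.0004
```

View pics/wrist2.png

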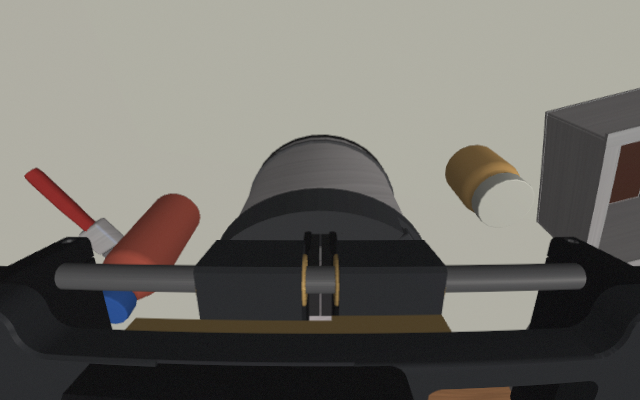

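View pics/scene2.png

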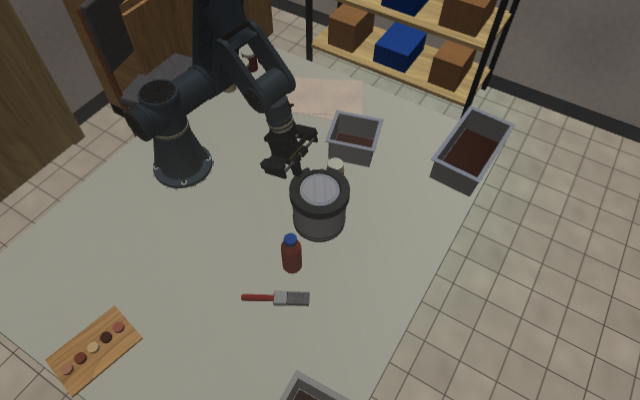

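The fingers are just above the near side of the rim: in the scene view the tip is at about (298,172), and all bystanders are clear. I'll keep inching down until contact.

```bash
for i in 1 2 3; do python3 -m inch '[{"ax":0,"ay":0,"az":0,"dx":0.13,"dy":0,"dz":0.48,"gripper":0},{"ax":0,"ay":0,"az":0,"dx":0,"dy":0,"dz":0,"gripper":0}]' | grep -E "pos|ft"; done
```

```text
position: [0.4603, 0.0592, 0.1737]
ft_force: [-0.6, 0.1, -0.4]
position: [0.4603, 0.0592, 0.1732]
ft_force: [0.5, 0.1, -0.7]
position: [0.4604, 0.0592, 0.1727]
ft_force: [0.3, -0.3, 1.2]
```

```bash
for i in 1 2 3; do python3 -m inch '[{"ax":0,"ay":0,"az":0,"dx":0.08,"dy":0,"dz":0.29,"gripper":0},{"ax":0,"ay":0,"az":0,"dx":0,"dy":0,"dz":0,"gripper":0}]' | grep -E "pos|ft";python3 -m inch '[{"ax":0,"ay":0,"az":0,"dx":0,"dy":0,"dz":0,"gripper":0}]' | grep ft; done
```

```text
position: [0.4604, 0.0592, 0.1726]
ft_force: [-0.8, 1.4, 3.8]
ft_force: [-0.3, 0.2, 3.1]
position: [0.4605, 0.0592, 0.1724]
ft_force: [-2.3, 0.1, 6.9]
ft_force: [-1.1, -0.1, 6.4]
position: [0.4605, 0.0592, 0.1723]
ft_force: [-2.1, 0.1, 7.7]
ft_force: [-2.8, 0.8, 8.2]
```

```bash
python3 -m inch '[{"ax":-0.006,"ay":0,"az":0,"dx":-0.12,"dy":0,"dz":-0.43,"gripper":0},{"ax":0,"ay":0,"az":0,"dx":0,"dy":0,"dz":0,"gripper":0}]' | grep -E "pos|ft";
python3 -c "
from h import *
p,r=target(0,.1726);diff(p,r); F=[]
for n in range(8):
  optics.camera('wrist'); F.append(robot.get_obs()['ft_force'])
print(np.mean(F,0).round(2)); diff(p,r)"
```

```text
position: [0.4605, 0.0591, 0.1725]
ft_force: [-1.2, 0.6, 4.6]
t 7.95 pos [0.4605 0.0591 0.1725] F [-1.21  0.59  4.62] M [0.22 0.04 0.07] q [-0.14  0.32  2.07  0.07  0.49 -1.77] g 0.0008
shift mm (tool axes) [-0.5 -0.1  0. ] rotvec [-0.0001 -0.0013 -0.0003]
[-1.74  0.04  5.93]
t 8.35 pos [0.4605 0.0592 0.1725] F [-1.28 -0.24  6.43] M [0.08 0.14 0.01] q [-0.14  0.32  2.07  0.07  0.49 -1.77] g 0.0008
shift mm (tool axes) [-0.5 -0.2 -0. ] rotvec [-0.0003 -0.0014 -0.    ]
```

```bash
python3 -m inch '[{"ax":0,"ay":0,"az":0,"dx":-0.07,"dy":0,"dz":-0.25,"gripper":0},{"ax":0,"ay":0,"az":0,"dx":0,"dy":0,"dz":0,"gripper":0}]' | grep -E "pos|ft";
python3 -c "
from h import *
F=[]
for n in range(5):
  optics.camera('wrist'); F.append(robot.get_obs()['ft_force'])
print(np.mean(F,0).round(2))"
python3 -m inch '[{"ax":0.0136,"ay":0,"az":0.0506,"dx":-0.1,"dy":4,"dz":0.03,"gripper":0},{"ax":0.0136,"ay":0,"az":0.0506,"dx":-0.1,"dy":4,"dz":0.03,"gripper":0}]' | grep -E "pos|ft";
python3 -c "
from h import *
p,r=target(6,.1726); diff(p,r)"
```

```text
position: [0.4604, 0.0592, 0.1725]
ft_force: [-1.0, 0.5, 3.7]
[-1.42 -0.07  4.4 ]
position: [0.4613, 0.0666, 0.1726]
ft_force: [0.2, -2.2, 3.2]
t 9.0 pos [0.4613 0.0666 0.1726] F [ 0.16 -2.17  3.15] M [-0.31 -0.   -0.12] q [-0.09  0.33  2.06 -0.01  0.49 -1.55] g -0.0001
shift mm (tool axes) [-0.   0.5  0. ] rotvec [-0.0018 -0.0007 -0.0022]
```

```bash
python3 -m inch '[{"ax":0.0136,"ay":0,"az":0.0506,"dx":-0.12,"dy":4,"dz":-0.06,"gripper":0},{"ax":0.0136,"ay":0,"az":0.0506,"dx":-0.1,"dy":4,"dz":0.03,"gripper":0}]' | grep -E "pos|ft";
python3 -c "
from h import *
p,r=target(12,.1726); diff(p,r)"
python3 -m inch '[{"ax":0.0136,"ay":0,"az":0.0506,"dx":-0.1,"dy":4,"dz":0.03,"gripper":0},{"ax":0.0136,"ay":0,"az":0.0506,"dx":-0.1,"dy":4,"dz":0.03,"gripper":0}]' | grep -E "pos|ft";
python3 -c "
from h import *
p,r=target(18,.1726); diff(p,r)"
```

```text
position: [0.4623, 0.0747, 0.1726]
ft_force: [-0.5, -2.6, 3.5]
t 9.2 pos [0.4623 0.0747 0.1726] F [-0.52 -2.63  3.49] M [-0.32  0.02 -0.13] q [-0.05  0.33  2.05 -0.09  0.51 -1.34] g 0.0004
shift mm (tool axes) [-0.3  0.4  0.1] rotvec [-0.0019 -0.0012 -0.0016]
position: [0.4642, 0.0824, 0.1725]
ft_force: [-1.6, -2.1, 4.0]
t 9.4 pos [0.4642 0.0824 0.1725] F [-1.62 -2.1   3.96] M [-0.4   0.08 -0.12] q [-0.01  0.34  2.03 -0.16  0.53 -1.14] g 0.0007
shift mm (tool axes) [-0.4  0.6  0.1] rotvec [-0.0025 -0.0015 -0.0012]
```

```bash
python3 -m inch '[{"ax":0.0136,"ay":0,"az":0.0506,"dx":-0.15,"dy":4,"dz":-0.08,"gripper":0},{"ax":0.0136,"ay":0,"az":0.0506,"dx":-0.12,"dy":4,"dz":0.02,"gripper":0}]' | grep -E "pos|ft";
python3 -c "
from h import *
p,r=target(24,.1726); diff(p,r)"
python3 -m inch '[{"ax":0.0136,"ay":0,"az":0.0506,"dx":-0.12,"dy":4,"dz":0.0,"gripper":0},{"ax":0.0136,"ay":0,"az":0.0506,"dx":-0.12,"dy":4,"dz":0.0,"gripper":0}]' | grep -E "pos|ft";
python3 -c "
from h import *
p,r=target(30,.1726); diff(p,r)"
```

```text
position: [0.4668, 0.0898, 0.1726]
ft_force: [-1.6, -2.4, 4.8]
t 9.6 pos [0.4668 0.0898 0.1726] F [-1.55 -2.36  4.78] M [-0.38  0.11 -0.12] q [ 0.03  0.35  2.01 -0.22  0.56 -0.95] g 0.0005
shift mm (tool axes) [-0.6  0.8  0.1] rotvec [-0.0032 -0.002  -0.0012]
position: [0.47, 0.0968, 0.1725]
ft_force: [-1.8, -2.3, 4.4]
t 9.8 pos [0.47   0.0968 0.1725] F [-1.85 -2.25  4.37] M [-0.41  0.08 -0.1 ] q [ 0.06  0.37  1.98 -0.26  0.6  -0.78] g 0.0005
shift mm (tool axes) [-0.8  1.2  0.1] rotvec [-0.0042 -0.0022 -0.001 ]
```

```bash
python3 -m inch '[{"ax":0.0116,"ay":0,"az":0.0506,"dx":-0.35,"dy":4.1,"dz":-0.15,"gripper":0},{"ax":0.0116,"ay":0,"az":0.0506,"dx":-0.3,"dy":4.1,"dz":0.0,"gripper":0}]' | grep -E "pos|ft";
python3 -c "
from h import *
p,r=target(36,.1726); diff(p,r)"
python3 -m inch '[{"ax":0.0136,"ay":0,"az":0.0506,"dx":-0.12,"dy":4,"dz":0.0,"gripper":0},{"ax":0.0136,"ay":0,"az":0.0506,"dx":-0.12,"dy":4,"dz":0.0,"gripper":0}]' | grep -E "pos|ft";
python3 -c "
from h import *
p,r=target(42,.1726); diff(p,r)"
```

```text
position: [0.4749, 0.1038, 0.1726]
ft_force: [-0.7, -1.0, 1.8]
t 10.0 pos [0.4749 0.1038 0.1726] F [-0.74 -0.97  1.82] M [-0.05  0.06 -0.06] q [ 0.09  0.38  1.95 -0.29  0.63 -0.63] g 0.0004
shift mm (tool axes) [-0.4  0.8  0.1] rotvec [ 0.0002 -0.0024 -0.0016]
position: [0.48, 0.1101, 0.1726]
ft_force: [0.1, -0.2, -0.3]
t 10.2 pos [0.48   0.1101 0.1726] F [ 0.14 -0.19 -0.25] M [ 0.1  -0.03 -0.  ] q [ 0.12  0.4   1.92 -0.31  0.68 -0.49] g 0.0005
shift mm (tool axes) [-0.3  0.8  0.1] rotvec [ 0.0001 -0.0025 -0.0017]
```

The contact force has dropped to zero at about 41°, which matches the near wall of the notch in the images. I'll move to the middle (about 57°) and feel downwards.

```bash
python3 -m inch '[{"ax":0.0136,"ay":0,"az":0.0506,"dx":-0.12,"dy":4.1,"dz":0.0,"gripper":0},{"ax":0.0136,"ay":0,"az":0.0506,"dx":-0.12,"dy":4.1,"dz":0.0,"gripper":0},{"ax":0.0136,"ay":0,"az":0.0506,"dx":-0.12,"dy":4.1,"dz":0.0,"gripper":0},{"ax":0.0136,"ay":0,"az":0.0506,"dx":-0.12,"dy":4.1,"dz":0.0,"gripper":0},{"ax":0.0136,"ay":0,"az":0.0506,"dx":-0.12,"dy":4.1,"dz":0.0,"gripper":0},{"ax":0,"ay":0,"az":0,"dx":0,"dy":0,"dz":0.0,"gripper":0}]' | grep -E "pos|ft";
python3 -c "
from h import *
p,r=target(57,.1726); diff(p,r)
for n in('wrist','scene','top'):
  cc=optics.camera(n); cv2.imwrite(f'pics/{n}3.png',cc['img'][:,:,::-1])
  if n=='scene': cv2.imwrite('pics/scene3z.png',cv2.resize(cc['img'][130:250,250:390,::-1],None,fx=5,fy=5,interpolation=cv2.INTER_CUBIC))
  if n=='top': cv2.imwrite('pics/top3z.png',cv2.resize(cc['img'][170:280,240:390,::-1],None,fx=5,fy=5,interpolation=cv2.INTER_CUBIC))
"
```

```text
position: [0.4967, 0.1239, 0.1728]
ft_force: [-0.8, 0.5, 0.1]
t 10.8 pos [0.4967 0.1239 0.1728] F [-0.75  0.47  0.13] M [ 0.13 -0.04 -0.04] q [ 0.17  0.44  1.82 -0.33  0.8  -0.18] g 0.0004
shift mm (tool axes) [ 0.1 -0.7  0.1] rotvec [ 0.0014 -0.0023  0.0005]
```

View pics/scene3z.png

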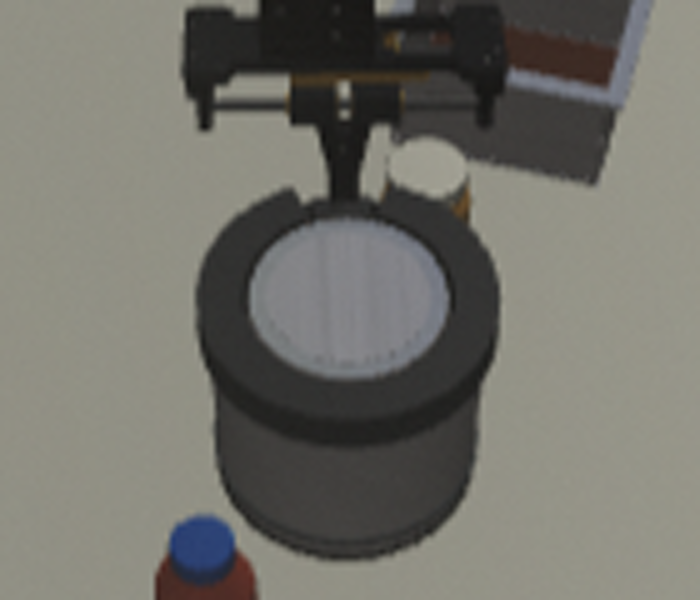

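View pics/top3z.png

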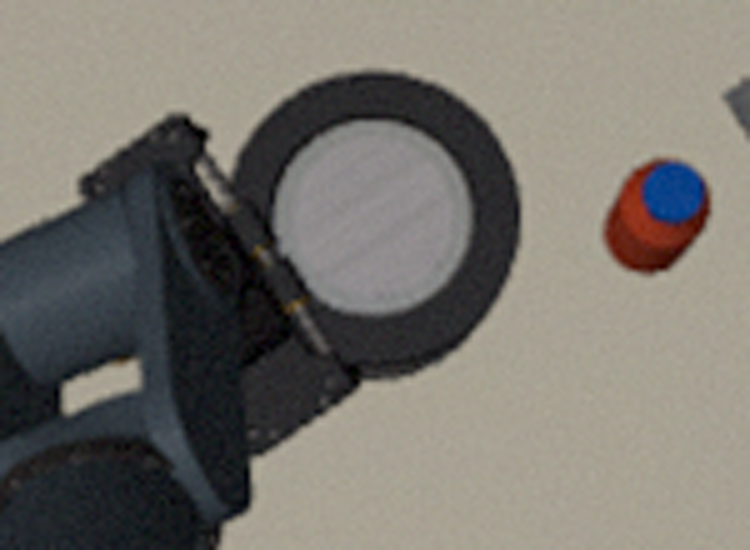

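View pics/wrist3.png

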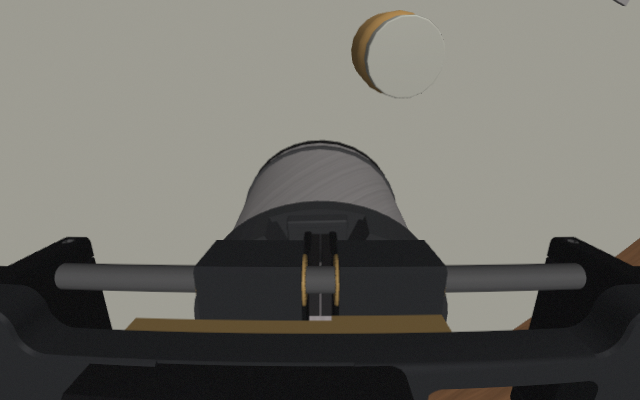

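The finger is centred in the notch. In the wrist view the notch walls are at columns 275 and 360 and the finger is at 320, and the bin hasn't moved. Going down 10 mm, then stepping until I feel the key.

```bash
python3 -m inch '[{"ax":0,"ay":0,"az":0,"dx":0.9,"dy":-0.4,"dz":3.2,"gripper":0},{"ax":0,"ay":0,"az":0,"dx":0.9,"dy":-0.4,"dz":3.2,"gripper":0},{"ax":0,"ay":0,"az":0,"dx":0.9,"dy":0,"dz":3.2,"gripper":0},{"ax":0,"ay":0,"az":0,"dx":0,"dy":0,"dz":0,"gripper":0}]' | grep -E "pos|ft"
for i in 1 2 3; do python3 -m inch '[{"ax":0,"ay":0,"az":0,"dx":0.26,"dy":0,"dz":0.97,"gripper":0},{"ax":0,"ay":0,"az":0,"dx":0,"dy":0,"dz":0,"gripper":0}]'| grep -E "pos|ft";done
```

```text
position: [0.4947, 0.123, 0.1627]
ft_force: [-0.3, -0.2, -0.8]
position: [0.4954, 0.1232, 0.1623]
ft_force: [-0.4, -1.2, 0.3]
position: [0.4953, 0.1232, 0.1613]
ft_force: [0.8, 0.5, -0.6]
position: [0.4955, 0.1232, 0.1605]
ft_force: [-0.5, 0.0, 1.5]
```

```bash
for i in 1 2 3; do python3 -m inch '[{"ax":0,"ay":0,"az":0,"dx":0.26,"dy":0,"dz":0.97,"gripper":0},{"ax":0,"ay":0,"az":0,"dx":0,"dy":0,"dz":0,"gripper":0}]'| grep -E "time|pos|ft";done
```

```text
time: 12.15
position: [0.4955, 0.1232, 0.1595]
ft_force: [-1.0, -0.5, 3.2]
time: 12.35
position: [0.4955, 0.1232, 0.1584]
ft_force: [-0.6, 0.4, 3.7]
time: 12.55
position: [0.4955, 0.1232, 0.1574]
ft_force: [-0.0, 0.3, 4.0]
```

```bash
python3 -m inch '[{"ax":0,"ay":0,"az":0,"dx":0.26,"dy":0,"dz":0.97,"gripper":0},{"ax":0,"ay":0,"az":0,"dx":0.16,"dy":0,"dz":0.58,"gripper":0},{"ax":0,"ay":0,"az":0,"dx":0,"dy":0,"dz":0,"gripper":0}]'| grep -E "time|pos|ft"
python3 -c "
from h import *
cc=optics.camera('scene'); cv2.imwrite('pics/scene4z.png',cv2.resize(cc['img'][130:250,250:390,::-1],None,fx=5,fy=5,interpolation=cv2.INTER_CUBIC))
c=optics.camera('top'); print([pd(c,p).round(3) for p in [(315,215),(305,222),(300,215),(308,230)]], robot.get_obs()['ft_force'])"
```

```text
time: 12.85
position: [0.4955, 0.1232, 0.1557]
ft_force: [-0.3, 0.1, 4.5]
[array([0.526, 0.058, 0.192]), array([0.502, 0.087, 0.203]), array([0.523, 0.103, 0.205]), array([0.502, 0.082, 0.023])] [-0.04053458  0.58533807  4.95853998]
```

View pics/scene4z.png

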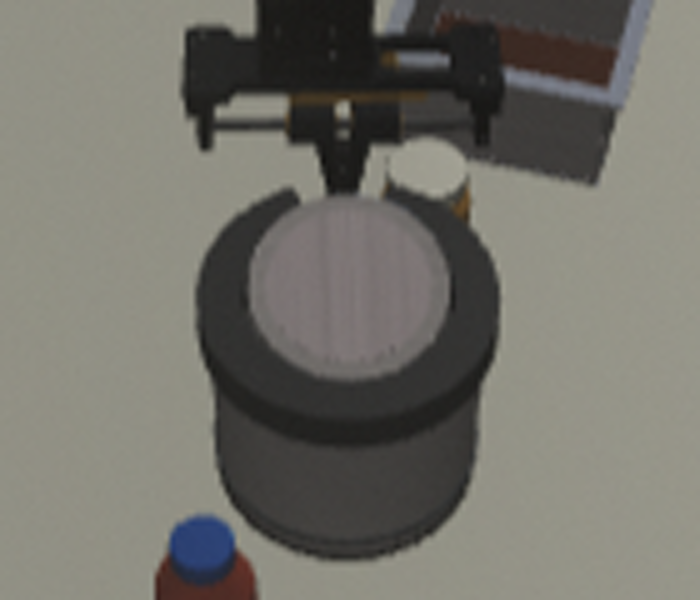

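The lid is swinging up (edge at 0.20 m). I'm retracting up and outwards straight away.

```bash
python3 -m inch '[{"ax":0,"ay":0,"az":0,"dx":3,"dy":0,"dz":-20,"gripper":0},{"ax":0,"ay":0,"az":0,"dx":12,"dy":0,"dz":-30,"gripper":0},{"ax":0,"ay":0,"az":0,"dx":12,"dy":0,"dz":-30,"gripper":0},{"ax":0,"ay":0,"az":0,"dx":12,"dy":0,"dz":-30,"gripper":0},{"ax":0,"ay":0,"az":0,"dx":0,"dy":0,"dz":-30,"gripper":0},{"ax":0,"ay":0,"az":0,"dx":0,"dy":0,"dz":0,"gripper":0}]'
python3 -c "
from h import *
for i in range(30): optics.camera('wrist')
for n in('wrist','scene','top'):
  cc=optics.camera(n); cv2.imwrite(f'pics/{n}5.png',cc['img'][:,:,::-1])
p,r=target(57,.3);diff(p,r)"
```

```text
time: 13.55
position: [0.4563, 0.1866, 0.2841]
tool_rot: [0.473, 0.872, -0.058, 0.116]
ft_force: [0.4, 0.6, 1.0]
grip_width: 0.0008
t 15.2 pos [0.4551 0.1849 0.281 ] F [-0.23 -0.88  0.08] M [ 0.14 -0.01  0.03] q [ 0.31  0.27  1.72 -0.28  1.1  -0.14] g 0.0006
shift mm (tool axes) [-76.1   1.    0.6] rotvec [ 0.0014 -0.0021 -0.    ]
```

View pics/scene5.png

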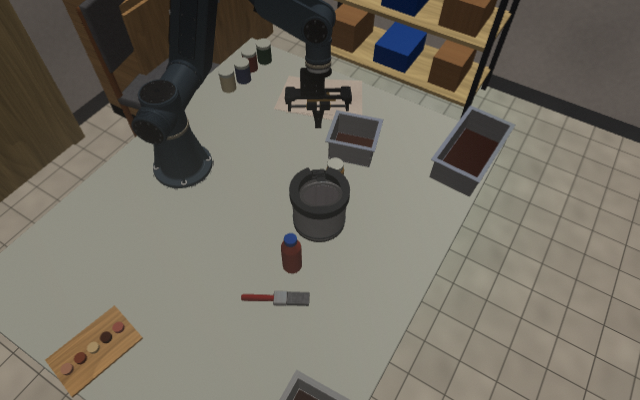

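View pics/top5.png

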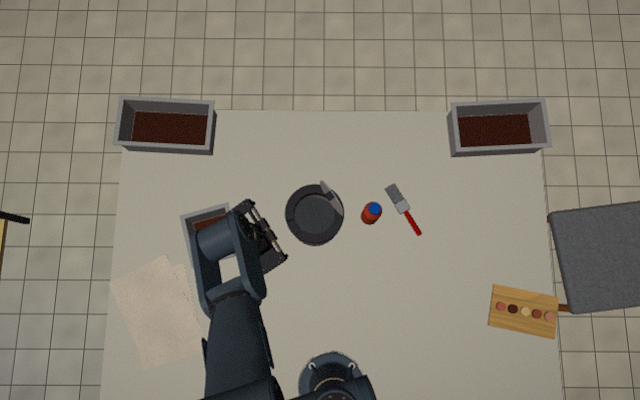

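```bash
python3 -c "
from h import *
a=cv2.imread('pics/scene5.png')[140:250,260:380]; b=cv2.imread('pics/top5.png')[165:255,260:380]
cv2.imwrite('pics/z5.png',np.vstack([cv2.resize(a,None,fx=3,fy=3),cv2.resize(b,None,fx=3,fy=3)]))
c=optics.camera('top'); print([pd(c,p).round(3) for p in [(326,185),(332,195),(338,207),(310,220)]])
c=optics.camera('scene');P=np.array([pd(c,(u,v)) for u in range(270,370) for v in range(130,250)]);k=(P[:,2]>.18)&(P[:,2]<.35)&(np.hypot(*(P[:,:2]-C).T)<.11); print(k.sum(),P[k].max(0) if k.any() else'',P[k].mean(0))
"
```

```text
[array([0.6  , 0.026, 0.275]), array([0.569, 0.009, 0.28 ]), array([ 0.542, -0.01 ,  0.236]), array([0.537, 0.076, 0.024])]
875 [0.62398896 0.04207813 0.29323437] [0.57412061 0.00543466 0.23805803]
```

View pics/z5.png

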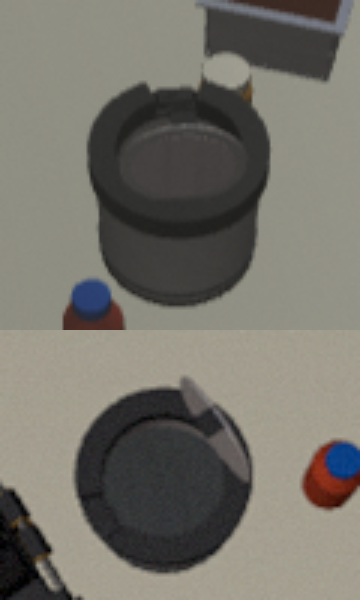

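The lid is upright: its points reach z = 0.28 to 0.29 m on the side opposite the notch. Last check is whether anything else moved.

```bash
python3 - <<'E'
from h import *
a=cv2.imread('pics/scene0.png'); b=optics.camera('scene')['img'][:,:,::-1].copy()
ga,gb=[cv2.cvtColor(x,cv2.COLOR_BGR2GRAY).astype(np.float32) for x in(a,b)]
for n,(x0,y0,x1,y1) in dict(bin_lower=(285,205,355,245),bottle=(275,228,308,278),brush=(235,285,315,310),jar=(326,156,348,178),pan=(322,105,390,168)).items():
    s,r=cv2.phaseCorrelate(ga[y0:y1,x0:x1].copy(),gb[y0:y1,x0:x1].copy()); print(n,np.round(s,2),round(r,2))
E
```

```text
bin_lower [ 0.06 -0.11] 0.98
bottle [-0.01  0.04] 1.0
brush [-0.03  0.49] 0.97
jar [ 0.48 -0.37] 0.78
pan [-0.    0.35] 0.59
```

```bash
python3 -c "
from h import *
print(robot.hand_in())"
```

```text
the job is handed in; nothing more can be done
None
```

The bin is open: the lid stands upright, the hand is clear of everything, and the job is handed in at about 15 s of the 64 s allowed.

- **Finding the notch:** I shut the gripper and slid the fingertip along the rim from the side facing the robot towards the jar. The contact force disappeared at about 41°. The notch centre is at about 57° from -x towards +y, as the pictures had suggested.
- **Contact force:** the slide ran at about 2 to 5 N. The first touch briefly reached about 8 N before I backed off.
- **Opening the lid:** I felt the key 12 mm below the rim top and pressed it down about 5 mm at 4 to 5 N. The lid sprang open and I pulled the hand up and outwards at once.

**Last checks:**
- **Lid:** its top is at about 0.28 to 0.29 m, on the side opposite the notch.
- **Robot:** the wrist force reads zero within its noise of about 1 N.
- **Bin:** it moved about 0.1 pixel in the scene view.
- **Bottle, brush, jar and pan:** image shifts were all under 0.6 pixel. The match was weaker for the jar (0.78) and the pan (0.59), perhaps because of the arm and its shadow, so those two readings are less certain.

No check failed. The views disagreed by up to about 3 to 4 mm on the rim centre, and the finger still came down in the middle of the notch.

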